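# Lock the die in the clay extruder's frame

## Robot

A 6-joint arm with a two-finger parallel gripper is mounted at the origin on the work surface. World frame = base frame: x ahead of the robot, y to its left, z up, the work surface at z = 0. Lengths are in m, angles in rad, forces in N, time in s.
With the tool pointing down it reaches from about 0.275 to 0.75 m from the base axis. Payload 10.2 kg.
Tool frame: the origin (TCP) lies at the very end of the fingers, on their centre line; the grasp point (between the pads) lies 19 mm behind it; z points along the fingers, y is the direction in which the jaws open and shut (so a half turn about z gives the same grasp; the last joint's range is limited). The gripper opens to 88 mm and grips with 3 to 60 N. Pads are 18 mm wide; open, the fingers measure 123 mm over their backs; the gripper's body (75 mm by 187 mm) begins 45 mm behind the grasp point.
Start: joints at [-1.384, 0.313, 1.498, -0, 1.331, -0.223], TCP at [0.209, -0.482, 0.239] pointing down, gripper open.
Joint ranges: [-2.94, 2.94], [-0.97, 2.17], [0.19, 2.56], [-1.23, 4.37], [0.02, 3.11], [-2.88, 2.88]. Speed limits (rad/s): [2.39, 2.39, 3.01, 3.14, 3.14, 3.14].

## Interface

Orientations are given as a unit quaternion [x, y, z, w].
In Python, from rig import ctrl, cams, workorder gives the robot as it stands.
- The arm moves only by the tool arm_command, never from a script. Its arguments are lists of equal length, an entry for each row: "offset": the shift along the world's x, y, z in m, a list of three; "dr": the turn, a rotation vector about the world's x, y, z in degrees, a list of three; "claw": the opening, from 0 (shut) to 1 (fully open). A call has 1 to 8 rows; each row is the pose to reach, as a shift and turn from the pose commanded when the call began; what a row does not reach only later rows make up. A row lasts 1/10 s, in which the tool goes at most 50 mm and 8.59 degrees, less where a joint would pass 70% of its speed; a pose out of reach is approached as far as the arm can. A call with a gripper value outside its range is refused whole. The fingers move at their own pace and stop on an object; "force" is the grip in N (left out, the last holds). Time passes only in rows, so rows that repeat a pose let the fingers close. It gives the time, the measured TCP pose, the force and the opening at its end, in the units of the state.
- ctrl.state(): the state, without advancing time (a new reading comes with each control period).
- cams.read_camera(name): name is "scene" or "top" or "wrist"; returns a dict with "pixels" (480x640x3 uint8, red, green, blue), "intrinsics" (3x3 intrinsics, pixels), "R" (3x3) and "t" (3): a world point X has camera coordinates R X + t; the wrist camera has in their place "tool_from_camera" (4x4, takes a point from camera to tool coordinates, whose origin is the TCP and whose axes are the flange's). Camera axes: x right, y down, z forward; pixel columns grow to the right and rows downward; lengths in m; the calibration is good to about 2 mm. A picture is of the moment at which its call begins: read the wrist's pose just before it. There is no depth.
- workorder.sign_off(): hands the job in, once; it reports no verdict.
The state is a dict: "clock": time; "joint_positions": joint angles; "dq": joint speeds; "effort": joint torques, N m; "tool_pos": TCP position; "tcp_rot": TCP orientation; "force": force on the tool from outside, world axes, zero at the start; "ft_torque": the same for the moment, N m; "width": opening from 0.0 (shut) to 1.0 (fully open).
Only numpy, scipy, OpenCV 4.12 (cv2) and the standard library are available. Lean on these libraries where they do the work, as an engineer would, in place of code of your own. Each camera call takes 0.05 s, during which the arm holds its last target.

## Task

One of the two slotted lock screws on the extruder's die frame is still open: its slot lies across the long frame. Take the flat-bladed driver from its stand, set its blade down into that slot and, keeping the blade seated, turn the screw clockwise (seen from above) to its stop, so that the slot lies along the frame like the other one's. Then lift the driver out and put it back in its own stand, hanging upright by its collar.

Things in the scene. Friction and masses are not known exactly. Their poses are not given: they have to be found in the camera images.
- driver: Flat driver, upright, blade down in its stand. Origin: middle of the blade's tip; z up the shaft, y along blade and handle width. From the tip up (mm): steel blade 4.5 thick (x), 20 wide (y) to z 18; round shaft 12 thick to 66; collar disc 42 wide to 72; flat wooden paddle handle 14 thick (x), 44 wide (y) to 120. Grip its 14 mm from above at z 98. 0.13-0.25 kg. The round-handled tool is an awl.
- blade_tip (a point): Middle of the driver blade's tip edge (the driver's origin; same axes). Turned by half a turn about z the driver fits just as well.
- driver_stand: The driver's own wooden stand, fixed: a bracket 70 x 70 mm, 80 mm high; origin in the middle of its underside, z up. Its top board (12 mm thick, top at z 80) has a through hole 26 mm square over the origin, in which the driver hangs, collar flat on the board, blade tip 14 mm above the table. The awl's stand looks the same.
- slot (a point): Middle of the floor of the open screw's slot: x along the slot, y across, z up the screw axis; turns with it. Brass head 40 mm (slot dark), in a fixed 52 mm collar, on a 110 x 240 mm aluminium frame, 80 mm from its middle. Slot closed at both ends: 7 x 26 mm at the floor (20 mm above the table) and 6 mm up, then 45 degrees out to 15 x 34 at the top (30 mm; collar 31).
- lock_screw (a joint): Turn of the open screw, rad, clockwise from above: 0 = slot square across the frame, 1.571 = locked, hard stop, slot along the frame. Starts at 0 to 0.3, stays where left, turns stiffly (0.06 N m). The blade has 0.12 rad of play in the slot, so turn that much past. Either screw of the frame may be the open one; the other is locked already and does not move.
There are look-alikes about, which are no part of the job. What is shaped like the driver but blue or yellow is not meant.

How it is judged:
By the outcome, as a careful person would: the job done as asked, in the order asked, and still so for the second after the job is handed in, with the robot touching nothing.
It also fails if it takes over 54 s, if anything falls off the work surface, if the arm or the gripper's body presses on something with over 40 N, if the wrist force passes 120 N, or if a joint passes its speed limit or range.

## Working session

There is one attempt and no reset: what is moved stays moved. The work goes in short steps, Python scripts to look and compute and a tool call to move; the robot and the scene stay as the last step left them, time stands still between calls to the robot, and variables do not carry over. Pictures are saved under pics/ and viewed, and the job is handed in when it is done.

Besides the shell and the picture viewer there is one more tool, called as name(argument=value, ...), one argument or row to a line, values as JSON. arm_command: Moves the arm, as the interface text tells. Its arguments: {"type":"object","properties":{"offset":{"type":"array"},"dr":{"type":"array"},"claw":{"type":"array"},"force":{"type":"number"}},"required":["offset","dr","claw"]}

```bash
mkdir -p pics; python3 - <<'E'
from rig import ctrl,cams
import cv2
print(ctrl.state())
for n in("scene","top","wrist"):
    d=cams.read_camera(n); cv2.imwrite(f"pics/a_{n}.png",d["pixels"][:,:,::-1])
    print(n,d["intrinsics"].tolist(),{k:d[k].round(4).tolist() for k in d if k not in("pixels","intrinsics")})
E
```

```text
{'clock': 0.0, 'joint_positions': array([-1.38438270e+00,  3.13474694e-01,  1.49843907e+00, -1.23908353e-05,
        1.33100993e+00, -2.23401536e-01]), 'dq': array([ 2.21122182e-03, -1.03803839e-03, -5.97274151e-04,  1.36238791e-04,
        4.25416950e-04,  5.03669961e-05]), 'effort': array([ 7.95082792e-05, -4.02207899e+01, -2.52270198e+01,  6.94856280e-02,
        3.52872151e-02, -1.06716041e-04]), 'tool_pos': array([ 0.20911858, -0.48128105,  0.23814769]), 'tcp_rot': array([ 9.79079276e-01,  2.03478076e-01,  6.29116140e-06, -6.65512965e-04]), 'force': array([ 0.73385821, -0.05958374,  0.46879975]), 'ft_torque': array([-0.01187341,  0.0253938 ,  0.02700693]), 'width': 1.0030949534433542}
scene [[619.8070029671367, 0.0, 322.01244054576415], [0.0, 619.8070029671367, 243.78599371516302], [0.0, 0.0, 1.0]] {'R': [[-0.0879, 0.9961, 0.0033], [0.7175, 0.0656, -0.6935], [-0.691, -0.0586, -0.7204]], 't': [-0.0104, -0.3252, 1.3367]}
top [[500.5825246786093, 0.0, 330.8437127613057], [0.0, 500.5825246786093, 235.77678369782333], [0.0, 0.0, 1.0]] {'R': [[0.0275, -0.9996, -0.003], [-0.9952, -0.0271, -0.0943], [0.0942, 0.0056, -0.9955]], 't': [0.0362, 0.523, 0.7872]}
wrist [[364.20878862621714, 0.0, 318.13154802243986], [0.0, 364.20878862621714, 237.40280989278753], [0.0, 0.0, 1.0]] {'tool_from_camera': [[-0.0, -0.9467, -0.3221, 0.0834], [1.0, -0.0002, 0.0005, -0.0003], [-0.0005, -0.3221, 0.9467, -0.1451], [0.0, 0.0, 0.0, 1.0]]}
```

View pics/a_scene.png

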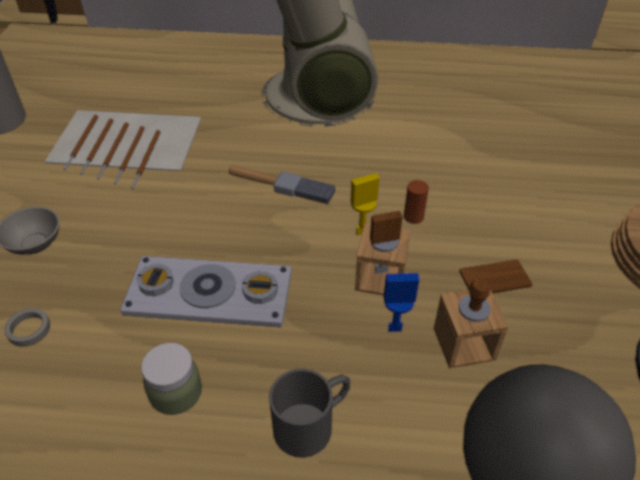

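View pics/a_top.png

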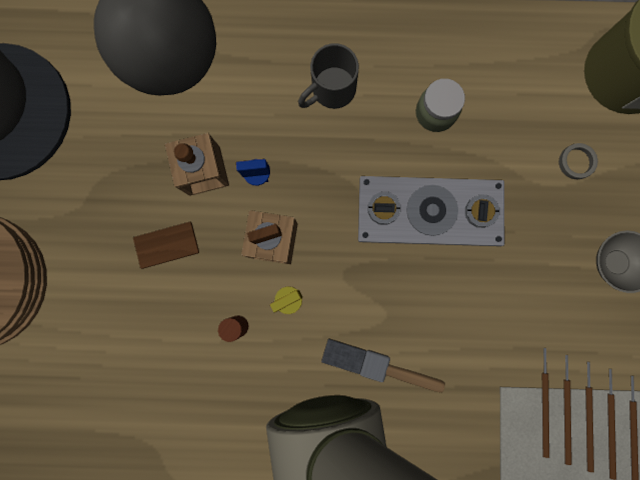

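View pics/a_wrist.png

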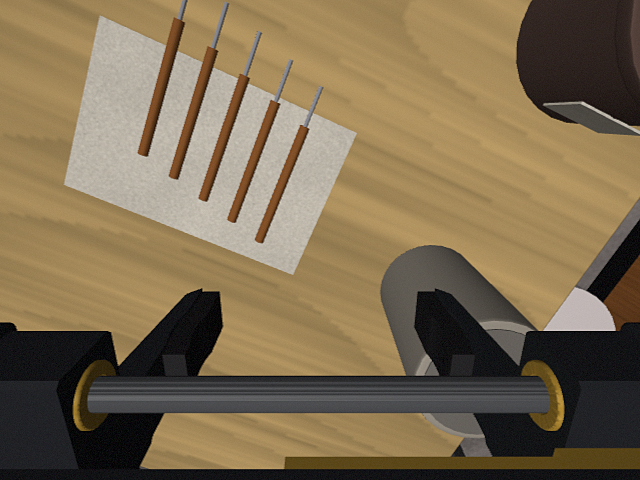

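The open screw is the right one in the top view, near (484,211), with its slot across the frame. The driver (brown paddle) is in the stand near (268,236), with the blue and yellow decoys on either side. I'll zoom in.

```bash
python3 - <<'E'
import cv2,numpy as np
t=cv2.imread("pics/a_top.png");s=cv2.imread("pics/a_scene.png")
z=lambda im,x,y,w,h:cv2.resize(im[y:y+h,x:x+w],(400,300),interpolation=cv2.INTER_CUBIC)
cv2.imwrite("pics/b.png",np.vstack([np.hstack([z(t,230,200,80,60*1),z(t,455,181,64,48)]),np.hstack([z(s,340,195,100,75*1+30),z(s,230,260,64,48)])]))
E
```

```text
(no output)
```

View pics/b.png

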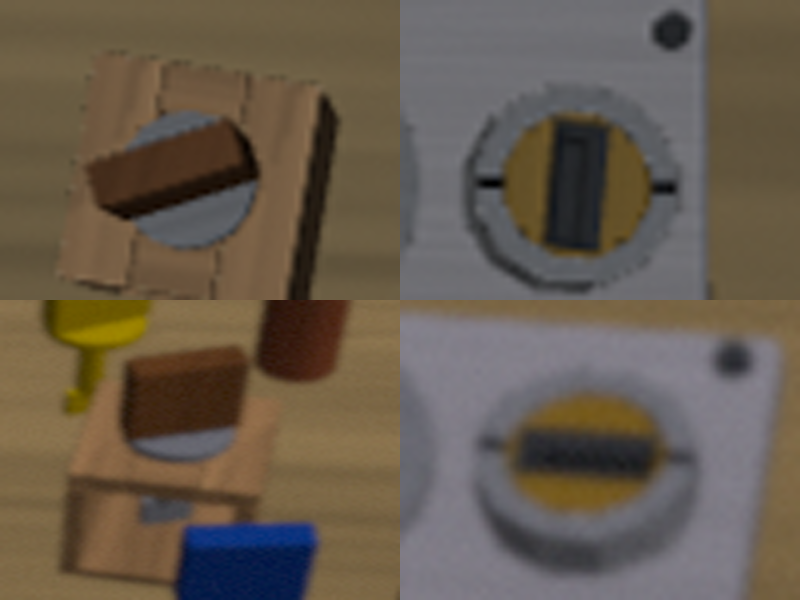

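```bash
cat > h.py <<'E'
import numpy as np,cv2
from scipy.spatial.transform import Rotation as Ro
from rig import ctrl,cams
def ray(d,uv,z,st=None):
    K=d["intrinsics"];r=np.linalg.solve(K,[uv[0],uv[1],1.])
    if "R" in d: R=d["R"].T;c=-R@d["t"]
    else:
        T=d["tool_from_camera"];Rt=Ro.from_quat(st["tcp_rot"]).as_matrix()
        R=Rt@T[:3,:3];c=Rt@T[:3,3]+st["tool_pos"]
    v=R@r; return c+v*(z-c[2])/v[2]
def proj(d,X,st=None):
    if "R" in d: p=d["R"]@X+d["t"]
    else:
        T=d["tool_from_camera"];Rt=Ro.from_quat(st["tcp_rot"]).as_matrix()
        p=T[:3,:3].T@(Rt.T@(np.asarray(X)-st["tool_pos"])-T[:3,3])
    q=d["intrinsics"]@p; return q[:2]/q[2]
E
python3 - <<'E'
from h import *
t=cams.read_camera("top");s=cams.read_camera("scene")
P=lambda d,x,y,z:print(x,y,ray(d,(x,y),z).round(4))
# collar disc top at z=.086 ; approx centre
o=(230,200);k=5
for x,y in[(85,165),(235,120),(257,172),(128,218)]:P(t,o[0]+x/k,o[1]+y/k,.134)
print("collar edges");
for x,y in[(195,248),(190,110),(128,190)]:P(t,o[0]+x/k,o[1]+y/k,.086)
print("board")
for x,y in[(108,52),(330,95),(290,310),(60,275)]:P(t,o[0]+x/k,o[1]+y/k,.08)
print("screw")
o=(455,181);k=6.25
for x,y in[(572-400,185),(490-400,184),(664-400,187)]:P(t,o[0]+x/k,o[1]+y/k,.031)
P(t,384,208,.031)
for x,y in[(582-400,121),(575-400,250)]:P(t,o[0]+x/k,o[1]+y/k,.03)
print("scene screw");P(s,155,279,.031);P(s,260,287,.031)
E
```

```text
247.0 233.0 [0.5121 0.1677 0.134 ]
277.0 224.0 [0.526 0.126 0.134]
281.4 234.4 [0.5115 0.1193 0.134 ]
255.6 243.6 [0.4976 0.155  0.134 ]
collar edges
269.0 249.6 [0.4927 0.142  0.086 ]
268.0 222.0 [0.5342 0.1452 0.086 ]
255.6 238.0 [0.5096 0.1628 0.086 ]
board
251.6 210.4 [0.552  0.1716 0.08  ]
296.0 219.0 [0.5406 0.1037 0.08  ]
288.0 262.0 [0.4752 0.1135 0.08  ]
242.0 255.0 [0.4838 0.1832 0.08  ]
screw
482.52 210.6 [ 0.5687 -0.1934  0.031 ]
469.4 210.44 [ 0.5684 -0.1722  0.031 ]
497.24 210.92000000000002 [ 0.5688 -0.2171  0.031 ]
384 208 [ 0.5686 -0.0343  0.031 ]
484.12 200.36 [ 0.5857 -0.1963  0.03  ]
483.0 221.0 [ 0.5519 -0.1944  0.03  ]
scene screw
155 279 [ 0.5742 -0.1902  0.031 ]
260 287 [ 0.5754 -0.0312  0.031 ]
```

arm_command(
  offset=[
    [0.304,0.624,0.02],
    [0.304,0.624,0.02],
    [0.304,0.624,0.02],
    [0.304,0.624,0.02],
    [0.304,0.624,0.02],
    [0.304,0.624,0.02],
    [0.304,0.624,0.02],
    [0.304,0.624,0.02],
  ],
  dr=[
    [0,0,85],
    [0,0,85],
    [0,0,85],
    [0,0,85],
    [0,0,85],
    [0,0,85],
    [0,0,85],
    [0,0,85],
  ],
  claw=[1,1,1,1,1,1,1,1],
)

```text
clock: 1.05
tool_pos: [0.3847, -0.1201, 0.2505]
tcp_rot: [0.691, 0.723, 0.0, 0.0]
force: [0.2, -0.7, -0.4]
width: 1.004
```

arm_command(
  offset=[
    [0.045,-0.02,-0.01],
    [0.09,-0.04,-0.02],
    [0.135,-0.06,-0.03],
    [0.18,-0.075,-0.05],
    [0.18,-0.075,-0.05],
    [0.18,-0.075,-0.05],
    [0.18,-0.075,-0.05],
  ],
  dr=[
    [0,0,0],
    [0,0,0],
    [0,0,0],
    [0,0,0],
    [0,0,0],
    [0,0,0],
    [0,0,0],
  ],
  claw=[1,1,1,1,1,1,1],
)

```text
clock: 1.75
tool_pos: [0.5638, -0.1969, 0.2014]
tcp_rot: [0.693, 0.721, 0.0, 0.001]
force: [-0.6, -0.0, 0.3]
width: 1.002
```

```bash
python3 - <<'E'
from h import *
st=ctrl.state();d=cams.read_camera("wrist")
print(st["tool_pos"],st["tcp_rot"],st["clock"])
import pickle;pickle.dump((st,d),open("w1.pkl","wb"))
cv2.imwrite("pics/c.png",d["pixels"][:,:,::-1])
print(proj(d,[.5687,-.1934,.031],st))
E
```

```text
[ 0.56377447 -0.19688469  0.20141651] [6.93178251e-01 7.20765889e-01 1.34871980e-04 6.53647746e-04] 1.75
[324.43725116 209.01360313]
```

View pics/c.png

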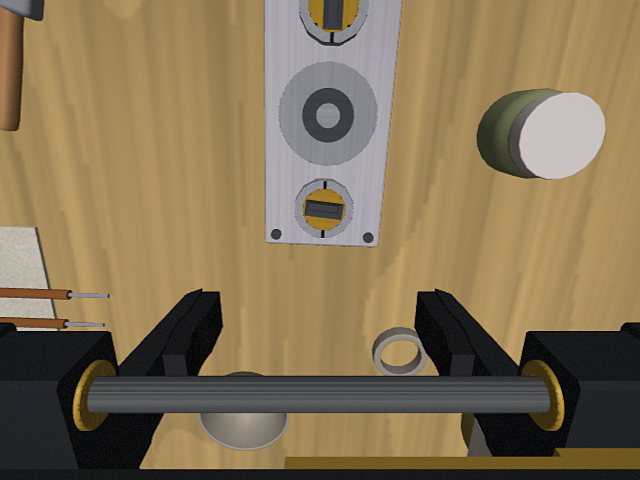

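The wrist view shows the open screw at about (324,209), its slot nearly square across the frame. This agrees with the top view, so I'll fit it precisely.

```bash
python3 - <<'E'
from h import *
import pickle
st,d=pickle.load(open("w1.pkl","rb"));im=d["pixels"]
hsv=cv2.cvtColor(im,cv2.COLOR_RGB2HSV)
roi=np.zeros(im.shape[:2],np.uint8);roi[178:242,292:356]=255
br=cv2.inRange(hsv,(15,120,100),(30,255,255))&roi
c=cv2.findNonZero(br);h=cv2.convexHull(c);e=cv2.fitEllipse(h);print("brass",e,ray(d,e[0],.03,st))
# slot: dark within brass hull
m=np.zeros_like(roi);cv2.fillConvexPoly(m,h,255);m=cv2.erode(m,np.ones((3,3)))
g=im.max(2);sl=((g<110)&(m>0)&(br==0)).astype(np.uint8)*255
pts=cv2.findNonZero(sl)[:,0].astype(float)
W=np.array([ray(d,p,.03,st)[:2] for p in pts]);ct,sz,a=cv2.minAreaRect(W.astype(np.float32)*1000)
print("slot top rect mm",ct,sz,a); u,s,v=np.linalg.svd(W-W.mean(0));print(v[0],np.degrees(np.arctan2(v[0][1],v[0][0])))
# frame edges
al=cv2.inRange(hsv,(0,0,120),(180,60,255));
for z in[.02]:
  for p in[(265,236),(379,246),(266,60),(399,60)]:print(p,ray(d,p,z,st).round(4))
x=cv2.resize(im[170:250,270:380],(770,560),interpolation=cv2.INTER_CUBIC);cv2.imwrite("pics/d.png",x[:,:,::-1])
E
```

```text
brass ((323.4012145996094, 208.94789123535156), (41.14481735229492, 42.38424301147461), 76.8201675415039) [ 0.56779982 -0.19363094  0.03      ]
slot top rect mm (567.8267211914062, -194.0641326904297) (14.903199195861816, 33.41489791870117) 84.47280883789062
[ 0.9954469  -0.09531777] -5.469609471738628
(265, 236) [ 0.514  -0.2246  0.02  ]
(379, 246) [ 0.6227 -0.2305  0.02  ]
(266, 60) [ 0.516  -0.0736  0.02  ]
(399, 60) [ 0.624  -0.0694  0.02  ]
```

View pics/d.png

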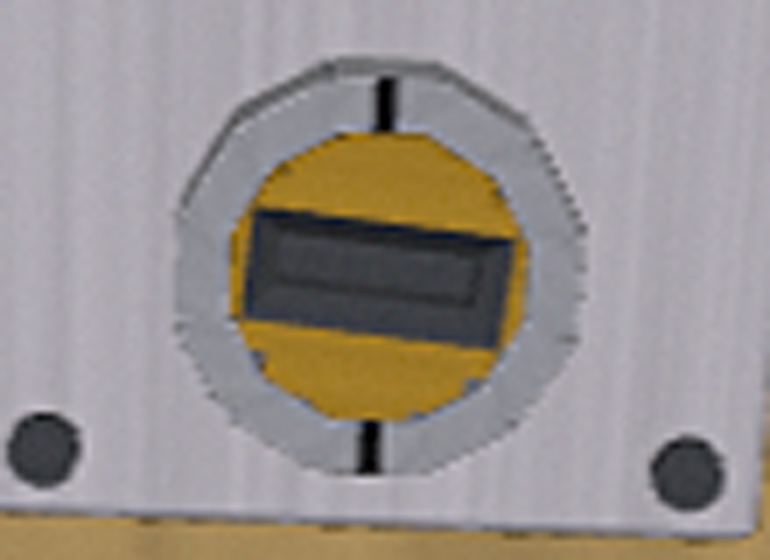

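arm_command(
  offset=[
    [-0.006,0.035,0.03],
    [-0.014,0.08,0.05],
    [-0.021,0.128,0.05],
    [-0.028,0.176,0.05],
    [-0.035,0.224,0.05],
    [-0.043,0.272,0.05],
    [-0.051,0.32,0.05],
    [-0.051,0.34,0.05],
  ],
  dr=[
    [0,0,0],
    [0,0,4],
    [0,0,8],
    [0,0,12],
    [0,0,16],
    [0,0,16],
    [0,0,16],
    [0,0,16],
  ],
  claw=[0.5,0.5,0.5,0.5,0.5,0.5,0.5,0.5],
)

```text
clock: 2.6
tool_pos: [0.5113, 0.1462, 0.2522]
tcp_rot: [0.585, 0.811, 0.001, 0.001]
force: [0.0, -1.0, 1.1]
width: 0.501
```

arm_command(
  offset=[
    [0,0,0],
    [0,0,0],
    [0,0,0],
  ],
  dr=[
    [0,0,0],
    [0,0,0],
    [0,0,0],
  ],
  claw=[0.5,0.5,0.5],
)

```text
clock: 2.9
tool_pos: [0.5132, 0.1417, 0.2508]
tcp_rot: [0.587, 0.81, 0.0, 0.0]
force: [0.8, 0.3, 0.8]
width: 0.502
```

```bash
python3 - <<'E'
from h import *
st=ctrl.state();d=cams.read_camera("wrist")
print(st["tool_pos"],st["tcp_rot"],st["clock"])
import pickle;pickle.dump((st,d),open("w2.pkl","wb"))
cv2.imwrite("pics/e.png",d["pixels"][:,:,::-1])
print(proj(d,[.513,.143,.134],st))
E
```

```text
[0.51322627 0.14170983 0.25083764] [5.86697430e-01 8.09806074e-01 2.03613787e-04 4.53871773e-04] 2.9
[319.19341631 229.57436457]
```

View pics/e.png

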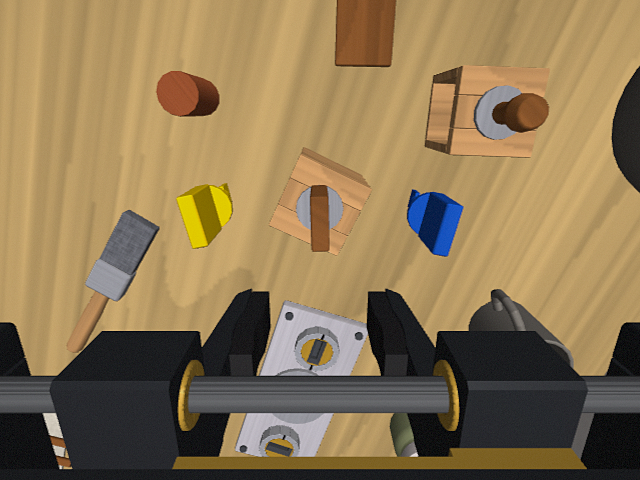

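The wrist view shows the paddle between (312,185) and (329,251), well lined up with the jaws, and the board's corners around it. Now I'll measure the handle and the board.

```bash
python3 - <<'E'
from h import *
import pickle
st,d=pickle.load(open("w2.pkl","rb"));im=d["pixels"]
hsv=cv2.cvtColor(im,cv2.COLOR_RGB2HSV)
roi=np.zeros(im.shape[:2],np.uint8);roi[175:260,295:345]=255
print("handle hsv",hsv[225,320],hsv[195,318],"board",hsv[180,320],hsv[240,340], "collar",hsv[205,303])
m=cv2.inRange(hsv,(0,100,20),(20,255,140))&roi
m=cv2.morphologyEx(m,cv2.MORPH_OPEN,np.ones((3,3)))
n,l,s,c=cv2.connectedComponentsWithStats(m);i=1+s[1:,4].argmax();m=(l==i).astype(np.uint8)*255
pts=cv2.findNonZero(m)[:,0].astype(float)
W=np.array([ray(d,p,.134,st)[:2] for p in pts]);r=cv2.minAreaRect(W.astype(np.float32)*1000);print(r)
co=hsv[...,1]<60
cm=(co.astype(np.uint8)*255)&roi
e=cv2.fitEllipse(cv2.convexHull(cv2.findNonZero(cm)));print("collar",e,ray(d,e[0],.086,st))
v=im.copy();v[m>0]=(255,0,0);v[cm>0]=(0,255,0)
x=cv2.resize(v[140:260,260:380],(600,600),interpolation=cv2.INTER_NEAREST)
y=cv2.resize(im[140:260,260:380],(600,600),interpolation=cv2.INTER_CUBIC)
cv2.imwrite("pics/f.png",cv2.resize(np.hstack([x,y]),(800,400))[:,:,::-1])
for p in[(303,148),(371,187),(340,255),(270,225)]:print(p,ray(d,p,.08,st).round(4))
E
```

```text
handle hsv [ 14 174 136] [ 14 180  98] board [ 15 131 205] [ 16 130 200] collar [123  14 165]
((510.3873291015625, 150.84678649902344), (13.194496154785156, 51.29632568359375), 19.009687423706055)
collar ((319.13604736328125, 207.9292755126953), (46.34579849243164, 46.900115966796875), 91.60174560546875) [0.51162779 0.14744889 0.086     ]
(303, 148) [0.4829 0.1913 0.08  ]
(371, 187) [0.5494 0.178  0.08  ]
(340, 255) [0.5447 0.1092 0.08  ]
(270, 225) [0.4748 0.117  0.08  ]
```

View pics/f.png

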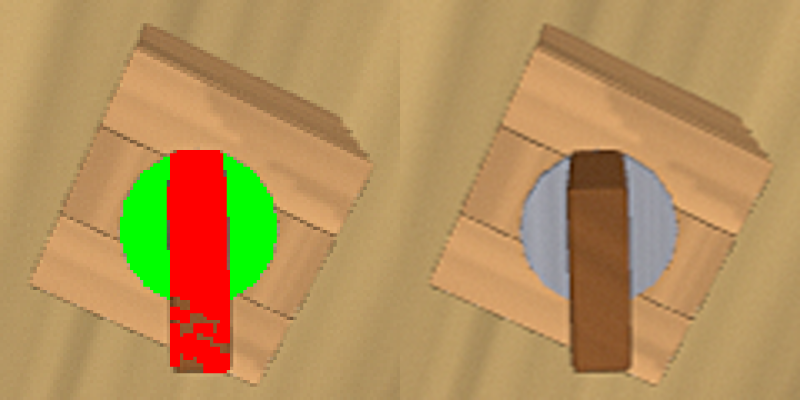

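```bash
python3 - <<'E'
from h import *
import pickle
st,d=pickle.load(open("w2.pkl","rb"))
f=lambda a,z:np.array([ray(d,(260+x/3.3333,140+y/3.3333),z,st) for x,y in a])
B=f([(137,48),(372,160),(258,385),(32,285)],.08);H=f([(169,189),(227,189),(230,372),(175,372)],.134)
for q in(B,H):
  print(q.round(4).tolist(),"c",q.mean(0).round(4)); 
  for i in range(4):
    e=q[(i+1)%4]-q[i];print(np.linalg.norm(e).round(4),np.degrees(np.arctan2(e[1],e[0])).round(1))
st=ctrl.state();q=st["tcp_rot"];print(2*np.degrees(np.arctan2(q[1],q[0]))-90)
E
```

```text
[[0.4829, 0.1857, 0.08], [0.5502, 0.1774, 0.08], [0.5425, 0.108, 0.08], [0.4746, 0.1165, 0.08]] c [0.5126 0.1469 0.08  ]
0.0678 -7.0
0.0698 -96.3
0.0685 172.9
0.0697 83.1
[[0.4992, 0.165, 0.134], [0.5113, 0.169, 0.134], [0.5257, 0.1285, 0.134], [0.5137, 0.1245, 0.134]] c [0.5125 0.1467 0.134 ]
0.0127 18.2
0.043 -70.4
0.0127 -161.8
0.043 109.6
18.13507567978384
```

arm_command(
  offset=[
    [-0.0005,0.0035,-0.04],
    [-0.0005,0.0035,-0.08],
    [-0.0005,0.0035,-0.115],
    [-0.0005,0.0035,-0.14],
    [-0.0005,0.0035,-0.157],
    [-0.0005,0.0035,-0.157],
    [-0.0005,0.0035,-0.157],
  ],
  dr=[
    [0,0,0.7],
    [0,0,0.7],
    [0,0,0.7],
    [0,0,0.7],
    [0,0,0.7],
    [0,0,0.7],
    [0,0,0.7],
  ],
  claw=[0.4,0.4,0.4,0.4,0.4,0.4,0.4],
  force=30,
)

```text
clock: 3.65
tool_pos: [0.5132, 0.1458, 0.0939]
tcp_rot: [0.582, 0.813, 0.0, 0.0]
force: [0.2, -0.1, 0.5]
width: 0.405
```

arm_command(
  offset=[
    [0,0,0],
    [0,0,0],
    [0,0,0],
    [0,0,0],
    [0,0,0],
    [0,0,0],
  ],
  dr=[
    [0,0,0],
    [0,0,0],
    [0,0,0],
    [0,0,0],
    [0,0,0],
    [0,0,0],
  ],
  claw=[0.05,0.05,0.05,0.05,0.05,0.05],
  force=35,
)

```text
clock: 4.25
tool_pos: [0.5131, 0.1464, 0.0939]
tcp_rot: [0.581, 0.814, 0.0, 0.0]
force: [-1.4, -0.3, 5.8]
width: 0.156
```

```bash
python3 - <<'E'
from h import *
st=ctrl.state();print({k:np.round(v,4) for k,v in st.items()})
d=cams.read_camera("wrist");cv2.imwrite("pics/g.png",d["pixels"][:,:,::-1])
E
```

```text
{'clock': np.float64(4.25), 'joint_positions': array([ 5.8200e-02,  4.8970e-01,  1.6494e+00, -2.0000e-04,  1.0014e+00,
       -2.7220e-01]), 'dq': array([-0.0001,  0.0021,  0.0004,  0.0007, -0.0004, -0.0003]), 'effort': array([ 2.50200e-01, -4.09398e+01, -1.97791e+01,  2.11500e-01,
       -2.84300e-01, -3.10000e-03]), 'tool_pos': array([0.5131, 0.1464, 0.0939]), 'tcp_rot': array([5.811e-01, 8.138e-01, 3.000e-04, 5.000e-04]), 'force': array([-1.427 , -0.3424,  5.7635]), 'ft_torque': array([-0.2031,  0.0648,  0.0164]), 'width': np.float64(0.1558)}
```

View pics/g.png

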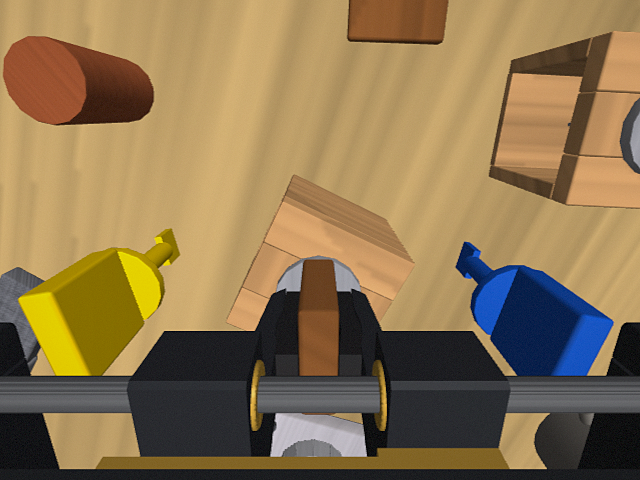

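arm_command(
  offset=[
    [0,0,0.02],
    [0,0,0.05],
    [0,0,0.09],
    [0,0,0.12],
    [0.0,0.0,0.12],
  ],
  dr=[
    [0,0,0],
    [0,0,0],
    [0,0,0],
    [0,0,0],
    [0,0,0],
  ],
  claw=[0.05,0.05,0.05,0.05,0.05],
)

```text
clock: 4.8
tool_pos: [0.5141, 0.1466, 0.2169]
tcp_rot: [0.581, 0.814, 0.002, 0.003]
force: [-0.0, 0.1, -2.0]
width: 0.156
```

```bash
python3 - <<'E'
from h import *
st=ctrl.state();print({k:np.round(v,4) for k,v in st.items() if k in("tool_pos","tcp_rot","force","width")})
d=cams.read_camera("scene");cv2.imwrite("pics/h.png",d["pixels"][:,:,::-1])
E
```

```text
{'tool_pos': array([0.5141, 0.1466, 0.2169]), 'tcp_rot': array([0.5811, 0.8138, 0.0022, 0.0027]), 'force': array([-0.0079,  0.074 , -1.9935]), 'width': np.float64(0.1561)}
```

View pics/h.png

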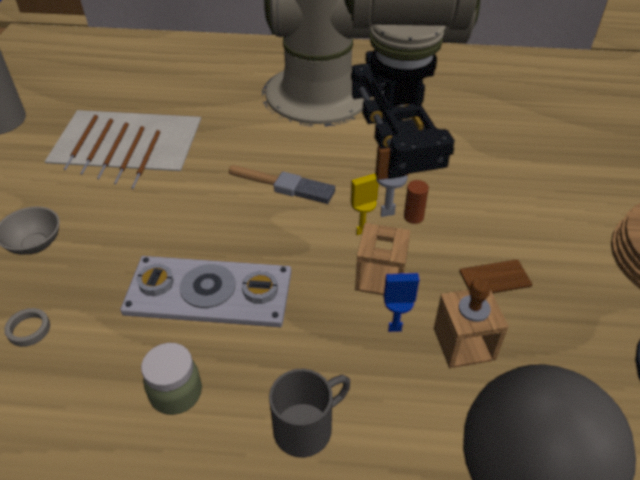

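arm_command(
  offset=[
    [0.003,-0.02,0],
    [0.009,-0.06,0],
    [0.016,-0.105,0],
    [0.024,-0.15,0],
    [0.031,-0.195,0],
    [0.039,-0.24,0],
    [0.046,-0.285,0],
    [0.054,-0.325,0],
  ],
  dr=[
    [0,0,8],
    [0,0,16],
    [0,0,24],
    [0,0,32],
    [0,0,40],
    [0,0,48],
    [0,0,56],
    [0,0,64],
  ],
  claw=[0.05,0.05,0.05,0.05,0.05,0.05,0.05,0.05],
)

```text
clock: 5.65
tool_pos: [0.5661, -0.1805, 0.2109]
tcp_rot: [0.059, 0.998, 0.001, -0.002]
force: [0.6, 1.3, -1.1]
width: 0.153
```

arm_command(
  offset=[
    [0.001,-0.015,-0.01],
    [0.001,-0.015,-0.03],
    [0.001,-0.015,-0.05],
    [0.001,-0.015,-0.05],
    [0.001,-0.015,-0.05],
    [0.001,-0.015,-0.05],
  ],
  dr=[
    [0,0,2],
    [0,0,2],
    [0,0,2],
    [0,0,2],
    [0,0,2],
    [0,0,2],
  ],
  claw=[0.05,0.05,0.05,0.05,0.05,0.05],
)

```text
clock: 6.25
tool_pos: [0.5681, -0.1936, 0.1639]
tcp_rot: [0.044, 0.999, -0.0, 0.0]
force: [-1.1, -0.1, -2.6]
width: 0.157
```

```bash
python3 - <<'E'
from h import *
import pickle
st=ctrl.state();print({k:np.round(v,4) for k,v in st.items() if k in("tool_pos","tcp_rot","force","width","clock")})
q=st["tcp_rot"];print(2*np.degrees(np.arctan2(q[1],q[0]))-90)
D={n:cams.read_camera(n) for n in("scene","top","wrist")}
pickle.dump((st,D),open("w3.pkl","wb"))
for n in D:cv2.imwrite(f"pics/i_{n}.png",D[n]["pixels"][:,:,::-1])
a=D["scene"]["pixels"][170:320,90:240];b=D["top"]["pixels"][140:280,400:540]
cv2.imwrite("pics/i.png",np.hstack([cv2.resize(a,(400,400),interpolation=2),cv2.resize(b,(400,400),interpolation=2)])[:,:,::-1])
E
```

```text
{'clock': np.float64(6.25), 'tool_pos': array([ 0.5681, -0.1936,  0.1639]), 'tcp_rot': array([ 4.40e-02,  9.99e-01, -2.00e-04,  4.00e-04]), 'force': array([-1.1054, -0.1084, -2.5851]), 'width': np.float64(0.1566)}
84.95140446797197
```

View pics/i.png

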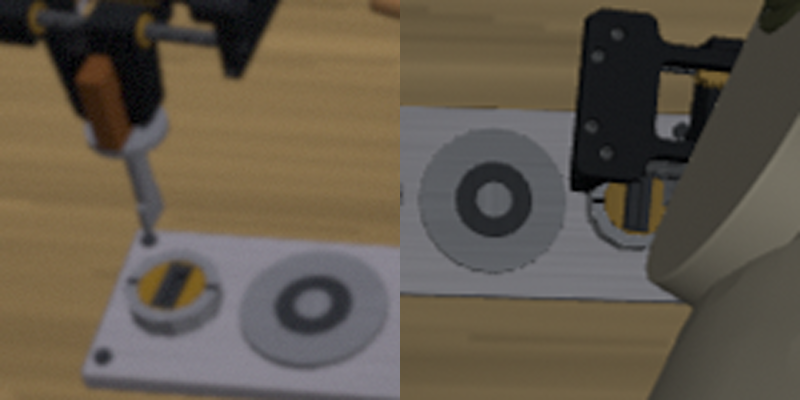

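View pics/i_wrist.png

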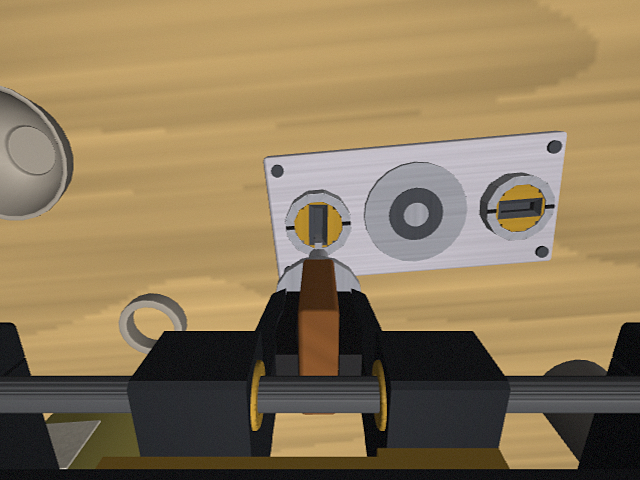

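The slot at (318,224) lies in line with the held driver, which is upright. I'll re-measure the slot in this view.

```bash
python3 - <<'E'
from h import *
import pickle
st,D=pickle.load(open("w3.pkl","rb"));d=D["wrist"];im=d["pixels"]
hsv=cv2.cvtColor(im,cv2.COLOR_RGB2HSV)
roi=np.zeros(im.shape[:2],np.uint8);roi[188:252,284:354]=255
br=cv2.inRange(hsv,(15,120,100),(30,255,255))&roi
h=cv2.convexHull(cv2.findNonZero(br));e=cv2.fitEllipse(h);print("brass",e,ray(d,e[0],.03,st))
m=np.zeros_like(roi);cv2.fillConvexPoly(m,h,255);m=cv2.erode(m,np.ones((3,3)))
g=im.max(2);sl=((g<120)&(m>0)&(br==0)).astype(np.uint8)*255
pts=cv2.findNonZero(sl)[:,0].astype(float)
W=np.array([ray(d,p,.03,st)[:2] for p in pts]);print("slot rect",cv2.minAreaRect(W.astype(np.float32)*1000))
u,s,v=np.linalg.svd(W-W.mean(0));print(W.mean(0),np.degrees(np.arctan2(v[0][1],v[0][0])))
# handle top edges centre -> driver in tool
f=lambda x,y:ray(d,(x,y),st["tool_pos"][2]-.0799+.12,st)
Rt=Ro.from_quat(st["tcp_rot"]).as_matrix()
for p in[(303,260),(335,260),(300,375),(338,375)]:print(p,(Rt.T@(f(*p)-st["tool_pos"])).round(4))
cv2.imwrite("pics/j.png",cv2.resize(im[180:420,250:390],(420,600+0),interpolation=2)[:,:,::-1])
E
```

```text
brass ((317.72747802734375, 224.40548706054688), (45.58102035522461, 47.38076400756836), 99.737060546875) [ 0.56719019 -0.19407828  0.03      ]
slot rect ((567.5750122070312, -193.9524383544922), (14.272597312927246, 32.65659713745117), 84.4874038696289)
[ 0.56686039 -0.19411372] -6.306751161337651
(303, 260) [ 0.0415 -0.0047 -0.0401]
(335, 260) [ 0.0415  0.0052 -0.0401]
(300, 375) [-0.0018 -0.0064 -0.0401]
(338, 375) [-0.0018  0.0069 -0.0401]
```

View pics/j.png

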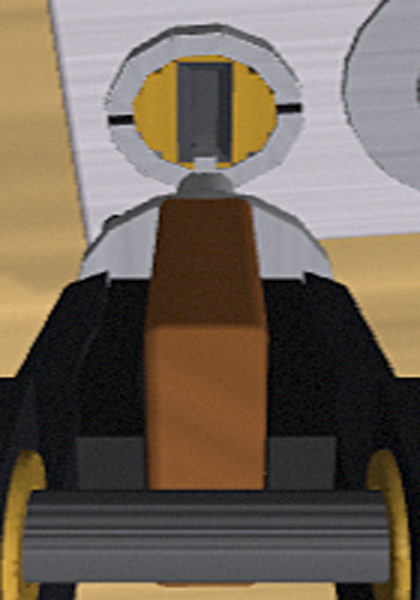

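```bash
python3 - <<'E'
from h import *
import pickle
st,D=pickle.load(open("w3.pkl","rb"));d=D["wrist"]
Rt=Ro.from_quat(st["tcp_rot"]).as_matrix()
for o in([.01,0,.0799],[.01,0,.0619],[.022,0,-.0401],[.022,.007,-.0401],[.022,-.007,-.0401]):print(o,proj(d,Rt@np.array(o)+st["tool_pos"],st).round(1))
for n in("scene",):print(n,proj(D[n],Rt@np.array([0,0,.0799])+st["tool_pos"]).round(1))
E
```

```text
[0.01, 0, 0.0799] [318.3 234.9]
[0.01, 0, 0.0619] [318.3 244.2]
[0.022, 0, -0.0401] [318.2 315. ]
[0.022, 0.007, -0.0401] [339.6 315.1]
[0.022, -0.007, -0.0401] [296.9 315. ]
scene [146.9 251.7]
```

```bash
python3 - <<'E'
from h import *
import pickle
st,D=pickle.load(open("w3.pkl","rb"))
a=D["wrist"]["pixels"][200:270,285:355];b=D["scene"]["pixels"][200:270,110:180]
cv2.imwrite("pics/k.png",np.hstack([cv2.resize(a,(400,400),interpolation=2),cv2.resize(b,(400,400),interpolation=2)])[:,:,::-1])
E
```

```text
(no output)
```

View pics/k.png

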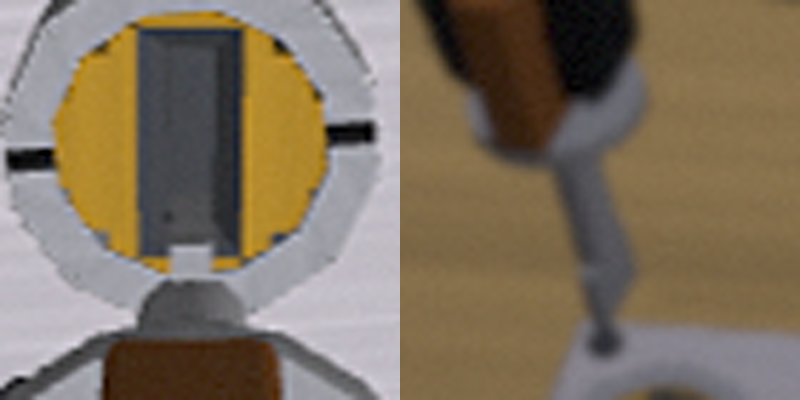

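arm_command(
  offset=[
    [0.0005,-0.0003,-0.02],
    [0.0005,-0.0003,-0.04],
    [0.0005,-0.0003,-0.05],
    [0.0005,-0.0003,-0.054],
    [0.0005,-0.0003,-0.057],
    [0.0005,-0.0003,-0.059],
    [0.0005,-0.0003,-0.06],
    [0.0005,-0.0003,-0.06],
  ],
  dr=[
    [0,0,-0.5],
    [0,0,-0.5],
    [0,0,-0.5],
    [0,0,-0.5],
    [0,0,-0.5],
    [0,0,-0.5],
    [0,0,-0.5],
    [0,0,-0.5],
  ],
  claw=[0.05,0.05,0.05,0.05,0.05,0.05,0.05,0.05],
  force=45,
)

```text
clock: 7.2
tool_pos: [0.5684, -0.194, 0.1036]
tcp_rot: [0.049, 0.999, -0.0, 0.0]
force: [0.6, 1.3, -1.9]
width: 0.154
```

arm_command(
  offset=[
    [0,0,-0.001],
    [0,0,-0.002],
    [0,0,-0.003],
    [0,0,-0.003],
  ],
  dr=[
    [0,0,0],
    [0,0,0],
    [0,0,0],
    [0,0,0],
  ],
  claw=[0.05,0.05,0.05,0.05],
)

```text
clock: 7.6
tool_pos: [0.5682, -0.1939, 0.1001]
tcp_rot: [0.049, 0.999, 0.0, -0.0]
force: [-0.3, -0.6, -1.8]
width: 0.154
```

```bash
python3 - <<'E'
from h import *
st=ctrl.state();print({k:np.round(v,4) for k,v in st.items() if k not in("effort","dq")})
a=cams.read_camera("wrist")["pixels"][180:340,220:420];b=cams.read_camera("scene")["pixels"][210:330,90:210]
cv2.imwrite("pics/l.png",np.hstack([cv2.resize(a,(400,320),interpolation=2),cv2.resize(b,(320,320),interpolation=2)])[:,:,::-1])
E
```

```text
{'clock': np.float64(7.6), 'joint_positions': array([-0.5237,  0.6096,  1.4264,  0.    ,  1.1059, -1.9974]), 'tool_pos': array([ 0.5682, -0.1939,  0.1001]), 'tcp_rot': array([ 4.850e-02,  9.988e-01,  1.000e-04, -1.000e-04]), 'force': array([-0.298 , -0.5648, -1.7517]), 'ft_torque': array([ 0.1102, -0.1668, -0.0462]), 'width': np.float64(0.1538)}
```

View pics/l.png

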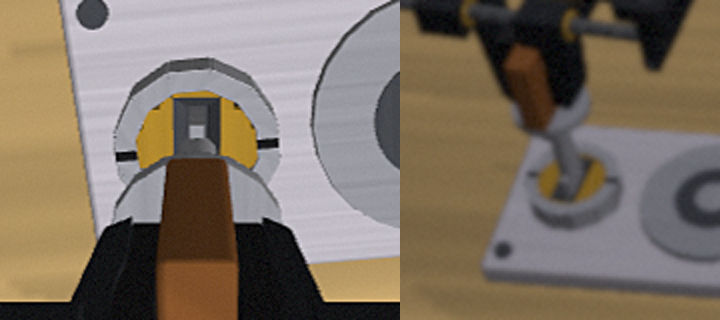

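The blade is in the slot with no side force, and the tip is at about the floor height (0.020). I'll press lightly to feel the floor.

arm_command(
  offset=[
    [0,0,-0.0007],
    [0,0,-0.0014],
    [0,0,-0.0014],
  ],
  dr=[
    [0,0,0],
    [0,0,0],
    [0,0,0],
  ],
  claw=[0.05,0.05,0.05],
)

```text
clock: 8.0
tool_pos: [0.5686, -0.194, 0.0999]
tcp_rot: [0.049, 0.999, -0.0, 0.001]
force: [-0.8, -0.0, 5.3]
width: 0.155
```

arm_command(
  offset=[
    [0,0,0],
    [0,0,0],
    [-0.0001,-0.0001,0],
    [-0.0002,-0.0002,0],
    [-0.0002,-0.0002,0],
    [-0.0003,-0.0003,0],
    [-0.0004,-0.0004,0],
    [-0.0004,-0.0004,0],
  ],
  dr=[
    [0,0,-5],
    [0,0,-11],
    [0,0,-17],
    [0,0,-23],
    [0,0,-29],
    [0,0,-35],
    [0,0,-41],
    [0,0,-47],
  ],
  claw=[0.05,0.05,0.05,0.05,0.05,0.05,0.05,0.05],
)

```text
clock: 8.8
tool_pos: [0.5686, -0.1944, 0.0999]
tcp_rot: [0.445, 0.896, 0.0, 0.001]
force: [-0.3, 0.9, 4.7]
width: 0.154
```

```bash
python3 - <<'E'
from h import *
st=ctrl.state();print({k:np.round(v,4) for k,v in st.items() if k not in("effort","dq")})
a=cams.read_camera("wrist")["pixels"][180:340,220:420];b=cams.read_camera("scene")["pixels"][210:330,90:210]
cv2.imwrite("pics/m.png",np.hstack([cv2.resize(a,(400,320),interpolation=2),cv2.resize(b,(320,320),interpolation=2)])[:,:,::-1])
E
```

```text
{'clock': np.float64(8.8), 'joint_positions': array([-5.2440e-01,  6.0960e-01,  1.4270e+00,  6.0000e-04,  1.1025e+00,
       -1.1738e+00]), 'tool_pos': array([ 0.5686, -0.1944,  0.0999]), 'tcp_rot': array([4.447e-01, 8.957e-01, 2.000e-04, 1.200e-03]), 'force': array([-0.2757,  0.8632,  4.7307]), 'ft_torque': array([ 0.2375, -0.3057,  0.08  ]), 'width': np.float64(0.1537)}
```

View pics/m.png

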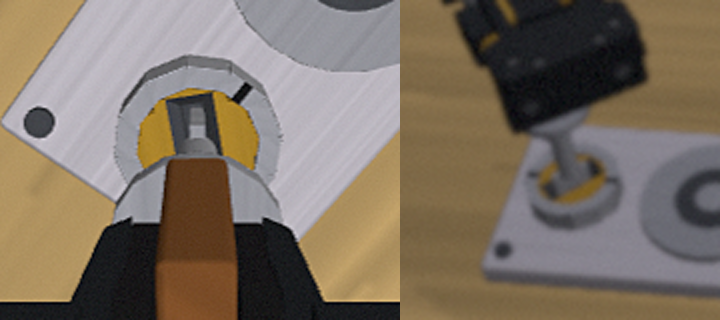

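The screw is turning with the blade (moment about 0.08 N m, lag equal to the play). I'll continue.

arm_command(
  offset=[
    [0,0,0],
    [-0.0001,-0.0001,0],
    [-0.0001,-0.0001,0],
    [-0.0002,-0.0002,0],
    [-0.0003,-0.0003,0],
    [-0.0003,-0.0003,0],
    [-0.0004,-0.0004,0],
    [-0.0004,-0.0004,0],
  ],
  dr=[
    [0,0,-6],
    [0,0,-12],
    [0,0,-18],
    [0,0,-24],
    [0,0,-30],
    [0,0,-36],
    [0,0,-42],
    [0,0,-45],
  ],
  claw=[0.05,0.05,0.05,0.05,0.05,0.05,0.05,0.05],
)

```text
clock: 9.7
tool_pos: [0.5682, -0.1947, 0.0999]
tcp_rot: [0.753, 0.658, 0.001, 0.001]
force: [1.3, 1.3, 5.5]
width: 0.154
```

```bash
python3 - <<'E'
from h import *
st=ctrl.state();print({k:np.round(v,4) for k,v in st.items() if k not in("effort","dq")})
q=st["tcp_rot"];print(2*np.degrees(np.arctan2(q[1],q[0]))-90)
E
```

```text
{'clock': np.float64(9.7), 'joint_positions': array([-5.2530e-01,  6.0920e-01,  1.4278e+00,  8.0000e-04,  1.1022e+00,
       -3.9210e-01]), 'tool_pos': array([ 0.5682, -0.1947,  0.0999]), 'tcp_rot': array([7.527e-01, 6.584e-01, 7.000e-04, 1.000e-03]), 'force': array([1.309 , 1.2793, 5.5196]), 'ft_torque': array([ 0.3275, -0.3378,  0.0078]), 'width': np.float64(0.154)}
-7.647701588980254
```

arm_command(
  offset=[
    [0,0,0],
    [0,0,0],
    [0,0,0],
  ],
  dr=[
    [0,0,-1],
    [0,0,-2],
    [0,0,-2],
  ],
  claw=[0.05,0.05,0.05],
)

```text
clock: 10.0
tool_pos: [0.5682, -0.1947, 0.0999]
tcp_rot: [0.763, 0.646, 0.001, 0.001]
force: [0.8, 1.6, 6.4]
width: 0.155
```

```bash
python3 - <<'E'
from h import *
import pickle
st=ctrl.state();print({k:np.round(v,4) for k,v in st.items() if k not in("effort","dq")})
q=st["tcp_rot"];print(2*np.degrees(np.arctan2(q[1],q[0]))-90)
d=cams.read_camera("wrist");e=cams.read_camera("scene");t=cams.read_camera("top");pickle.dump((st,d,e),open("w4.pkl","wb"))
a=d["pixels"][180:340,220:420];b=e["pixels"][240:300,120:180]
cv2.imwrite("pics/n.png",np.hstack([cv2.resize(a,(400,320),interpolation=2),cv2.resize(b,(320,320),interpolation=2)])[:,:,::-1])
E
```

```text
{'clock': np.float64(10.0), 'joint_positions': array([-5.2520e-01,  6.0910e-01,  1.4279e+00,  7.0000e-04,  1.1022e+00,
       -3.6040e-01]), 'tool_pos': array([ 0.5682, -0.1947,  0.0999]), 'tcp_rot': array([7.630e-01, 6.464e-01, 7.000e-04, 1.000e-03]), 'force': array([0.7826, 1.5788, 6.3775]), 'ft_torque': array([ 0.3261, -0.3118,  0.0497]), 'width': np.float64(0.1553)}
-9.465465259360997
```

View pics/n.png

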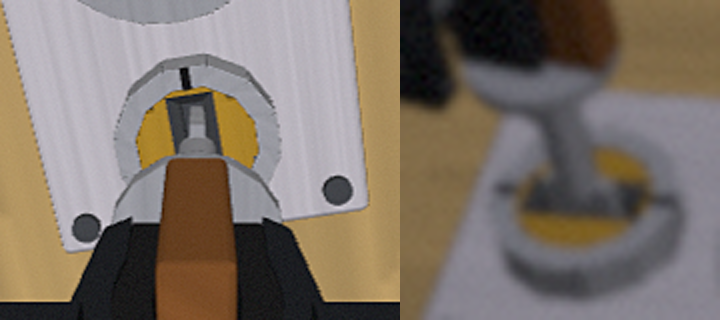

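arm_command(
  offset=[
    [0,0,0],
    [0,0,0],
    [0,0,0],
  ],
  dr=[
    [0,0,-1],
    [0,0,-2],
    [0,0,-2],
  ],
  claw=[0.05,0.05,0.05],
)

```text
clock: 10.45
tool_pos: [0.5682, -0.1947, 0.0999]
tcp_rot: [0.774, 0.633, 0.001, 0.001]
force: [1.9, 1.8, 4.5]
width: 0.154
```

```bash
python3 - <<'E'
from h import *
st=ctrl.state();print({k:np.round(v,4) for k,v in st.items() if k in("force","ft_torque","tool_pos")})
q=st["tcp_rot"];print(2*np.degrees(np.arctan2(q[1],q[0]))-90)
E
```

```text
{'tool_pos': array([ 0.5682, -0.1947,  0.0999]), 'force': array([1.9297, 1.8208, 4.5405]), 'ft_torque': array([ 0.3233, -0.3029,  0.1669])}
-11.449380379002832
```

Torque has risen to 0.17 N m, well above the 0.06 of free turning, so the stop has been reached. I'll turn one more degree to be sure.

arm_command(
  offset=[
    [0,0,0],
    [0,0,0],
    [0,0,0],
  ],
  dr=[
    [0,0,-1],
    [0,0,-1.5],
    [0,0,-1.5],
  ],
  claw=[0.05,0.05,0.05],
)

```text
clock: 10.75
tool_pos: [0.5682, -0.1948, 0.0999]
tcp_rot: [0.782, 0.623, 0.001, 0.001]
force: [1.0, 1.6, 6.1]
width: 0.151
```

```bash
python3 - <<'E'
from h import *
st=ctrl.state();print({k:np.round(v,4) for k,v in st.items() if k in("force","ft_torque","tool_pos")})
q=st["tcp_rot"];print(2*np.degrees(np.arctan2(q[1],q[0]))-90)
E
```

```text
{'tool_pos': array([ 0.5682, -0.1948,  0.0999]), 'force': array([1.0182, 1.6007, 6.0768]), 'ft_torque': array([ 0.3261, -0.3325,  0.2504])}
-12.925240355885194
```

Hard stop. I'll back off within the play and lift out.

arm_command(
  offset=[
    [0,0,0],
    [0,0,0],
    [0,0,0.003],
    [0,0,0.012],
    [0,0,0.04],
    [0,0,0.075],
    [0,0,0.1],
    [0,0,0.1],
  ],
  dr=[
    [0,0,3],
    [0,0,6],
    [0,0,6],
    [0,0,6],
    [0,0,6],
    [0,0,6],
    [0,0,6],
    [0,0,6],
  ],
  claw=[0.05,0.05,0.05,0.05,0.05,0.05,0.05,0.05],
)

```text
clock: 11.55
tool_pos: [0.5683, -0.1953, 0.2026]
tcp_rot: [0.749, 0.662, 0.001, 0.003]
force: [-0.0, 1.1, -1.4]
width: 0.156
```

```bash
python3 - <<'E'
from h import *
st=ctrl.state();print({k:np.round(v,4) for k,v in st.items() if k not in("effort","dq")})
q=st["tcp_rot"];print(2*np.degrees(np.arctan2(q[1],q[0]))-90)
d=cams.read_camera("wrist");e=cams.read_camera("scene");t=cams.read_camera("top")
cv2.imwrite("pics/o_top.png",t["pixels"][:,:,::-1])
a=d["pixels"][120:340,220:420];b=e["pixels"][180:320,100:310]
cv2.imwrite("pics/o.png",np.hstack([cv2.resize(a,(360,400),interpolation=2),cv2.resize(b,(440,300),interpolation=2)if 0 else cv2.copyMakeBorder(cv2.resize(b,(440,293),interpolation=2),0,107,0,0,0)])[:,:,::-1])
E
```

```text
{'clock': np.float64(11.55), 'joint_positions': array([-5.2560e-01,  5.0480e-01,  1.3131e+00, -3.0000e-04,  1.3178e+00,
       -4.0200e-01]), 'tool_pos': array([ 0.5683, -0.1953,  0.2026]), 'tcp_rot': array([0.7494, 0.6621, 0.0008, 0.0029]), 'force': array([-0.0182,  1.1153, -1.3992]), 'ft_torque': array([-0.0468, -0.0576, -0.0136]), 'width': np.float64(0.156)}
-7.078420132751148
```

View pics/o.png

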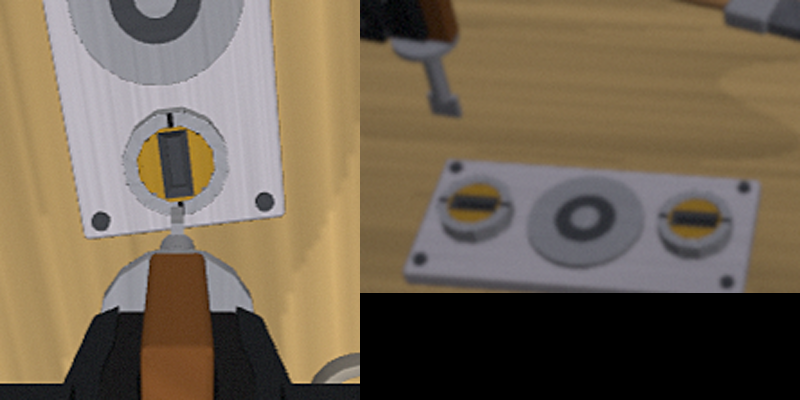

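View pics/o_top.png

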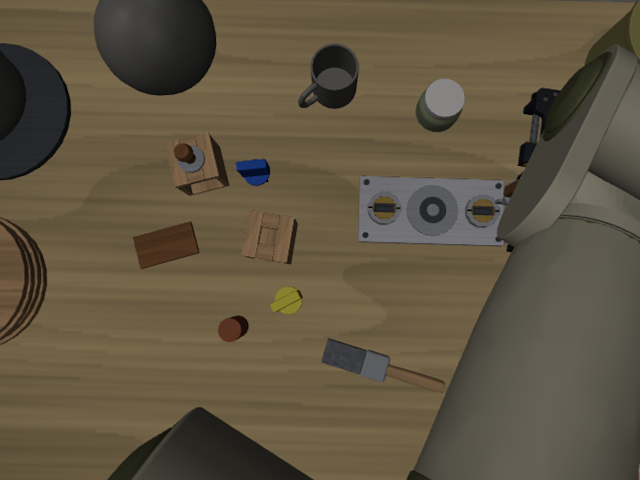

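Both slots now lie along the frame in line with their marks, at (178,165) in the wrist crop and (484,211) in the top view. Next I'll carry the driver back above its stand.

arm_command(
  offset=[
    [-0.004,0.025,0.013],
    [-0.011,0.07,0.013],
    [-0.019,0.115,0.013],
    [-0.026,0.16,0.013],
    [-0.033,0.205,0.013],
    [-0.041,0.25,0.013],
    [-0.048,0.295,0.013],
    [-0.055,0.335,0.013],
  ],
  dr=[
    [0,0,4],
    [0,0,8],
    [0,0,12],
    [0,0,16],
    [0,0,20],
    [0,0,24],
    [0,0,26],
    [0,0,26],
  ],
  claw=[0.05,0.05,0.05,0.05,0.05,0.05,0.05,0.05],
)

```text
clock: 12.5
tool_pos: [0.5111, 0.1422, 0.2102]
tcp_rot: [0.581, 0.814, -0.001, -0.001]
force: [-0.1, 0.5, -1.9]
width: 0.151
```

arm_command(
  offset=[
    [0.0,0.006,0],
    [0.0,0.006,0],
    [0,0.006,0],
    [0,0.006,0],
  ],
  dr=[
    [0,0,0],
    [0,0,0],
    [0,0,0],
    [0,0,0],
  ],
  claw=[0.05,0.05,0.05,0.05],
)

```text
clock: 12.9
tool_pos: [0.5127, 0.145, 0.2114]
tcp_rot: [0.582, 0.813, -0.0, -0.0]
force: [0.2, -0.8, -1.0]
width: 0.152
```

```bash
python3 - <<'E'
from h import *
st=ctrl.state();print({k:np.round(v,4) for k,v in st.items() if k in("force","width","tool_pos","tcp_rot")})
q=st["tcp_rot"];print(2*np.degrees(np.arctan2(q[1],q[0]))-90)
d=cams.read_camera("wrist");e=cams.read_camera("scene")
print(proj(d,[.5131,.1464,.08],st))
a=d["pixels"][100:340,200:440];b=e["pixels"][130:330,320:480]
cv2.imwrite("pics/p.png",np.hstack([cv2.resize(a,(400,400),interpolation=2),cv2.resize(b,(320,400),interpolation=2)])[:,:,::-1])
E
```

```text
{'tool_pos': array([0.5127, 0.145 , 0.2114]), 'tcp_rot': array([ 5.819e-01,  8.133e-01, -3.000e-04, -3.000e-04]), 'force': array([ 0.1844, -0.7959, -1.0088]), 'width': np.float64(0.1517)}
18.831851996858376
[320.26382212 224.31069448]
```

View pics/p.png

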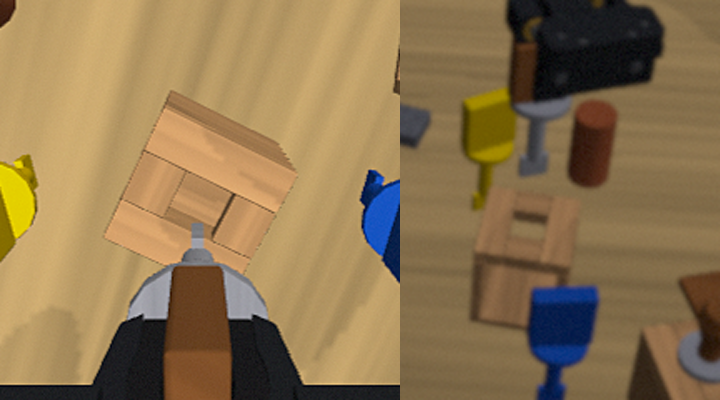

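The hole shows at about (320,223), against a predicted (320,224), so the driver is aligned. I'll lower it.

arm_command(
  offset=[
    [0.0003,0.001,-0.02],
    [0.0003,0.001,-0.04],
    [0.0003,0.001,-0.055],
    [0.0003,0.001,-0.07],
    [0.0003,0.001,-0.085],
    [0.0003,0.001,-0.1],
    [0.0003,0.001,-0.11],
    [0.0003,0.001,-0.11],
  ],
  dr=[
    [0,0,0],
    [0,0,0],
    [0,0,0],
    [0,0,0],
    [0,0,0],
    [0,0,0],
    [0,0,0],
    [0,0,0],
  ],
  claw=[0.05,0.05,0.05,0.05,0.05,0.05,0.05,0.05],
)

```text
clock: 13.8
tool_pos: [0.5123, 0.1468, 0.1008]
tcp_rot: [0.581, 0.814, -0.001, -0.001]
force: [0.1, 0.2, -1.7]
width: 0.155
```

arm_command(
  offset=[
    [0,0,-0.003],
    [0,0,-0.006],
    [0,0,-0.007],
    [0,0,-0.007],
  ],
  dr=[
    [0,0,0],
    [0,0,0],
    [0,0,0],
    [0,0,0],
  ],
  claw=[0.05,0.05,0.05,0.05],
)

```text
clock: 14.2
tool_pos: [0.5128, 0.1473, 0.0949]
tcp_rot: [0.581, 0.814, 0.0, 0.0]
force: [1.3, -0.2, -0.0]
width: 0.157
```

```bash
python3 - <<'E'
from h import *
st=ctrl.state();print({k:np.round(v,4) for k,v in st.items() if k in("force","width","tool_pos","ft_torque")})
d=cams.read_camera("wrist");e=cams.read_camera("scene")
a=d["pixels"][140:380,200:440];b=e["pixels"][150:350,320:480]
cv2.imwrite("pics/q.png",np.hstack([cv2.resize(a,(400,400),interpolation=2),cv2.resize(b,(320,400),interpolation=2)])[:,:,::-1])
E
```

```text
{'tool_pos': array([0.5128, 0.1473, 0.0949]), 'force': array([ 1.2826, -0.1649, -0.0055]), 'ft_torque': array([-0.0378, -0.129 , -0.0227]), 'width': np.float64(0.1573)}
```

View pics/q.png

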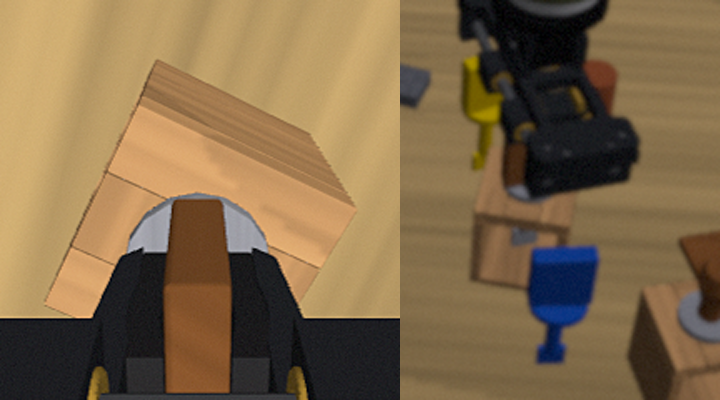

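arm_command(
  offset=[
    [0,0,-0.0006],
    [0,0,-0.0006],
    [0,0,-0.0006],
    [0,0,-0.0006],
    [0,0,-0.0006],
    [0,0,-0.0006],
    [0,0,-0.0006],
  ],
  dr=[
    [0,0,0],
    [0,0,0],
    [0,0,0],
    [0,0,0],
    [0,0,0],
    [0,0,0],
    [0,0,0],
  ],
  claw=[0.05,0.05,0.2,0.25,0.35,0.4,0.4],
)

```text
clock: 15.0
tool_pos: [0.5128, 0.1473, 0.0943]
tcp_rot: [0.581, 0.814, 0.0, 0.0]
force: [-0.2, 0.5, -0.4]
width: 0.401
```

arm_command(
  offset=[
    [0,0,0.01],
    [0,0,0.03],
    [0,0,0.07],
    [0,0,0.11],
    [0,0,0.15],
    [0,0,0.17],
    [0,0,0.17],
  ],
  dr=[
    [0,0,0],
    [0,0,0],
    [0,0,0],
    [0,0,0],
    [0,0,0],
    [0,0,0],
    [0,0,0],
  ],
  claw=[0.45,0.45,0.45,0.45,0.45,0.45,0.45],
)

```text
clock: 15.7
tool_pos: [0.5136, 0.1474, 0.2677]
tcp_rot: [0.581, 0.814, 0.002, 0.002]
force: [-0.5, 0.4, -0.4]
width: 0.449
```

```bash
python3 - <<'E'
from h import *
st=ctrl.state();print({k:np.round(v,4) for k,v in st.items() if k in("force","width","tool_pos","clock")})
d=cams.read_camera("wrist");e=cams.read_camera("scene")
a=d["pixels"][100:340,200:440];b=e["pixels"][150:350,320:480]
cv2.imwrite("pics/r.png",np.hstack([cv2.resize(a,(400,400),interpolation=2),cv2.resize(b,(320,400),interpolation=2)])[:,:,::-1])
E
```

```text
{'clock': np.float64(15.7), 'tool_pos': array([0.5136, 0.1474, 0.2677]), 'force': array([-0.4509,  0.4304, -0.4322]), 'width': np.float64(0.4493)}
```

View pics/r.png

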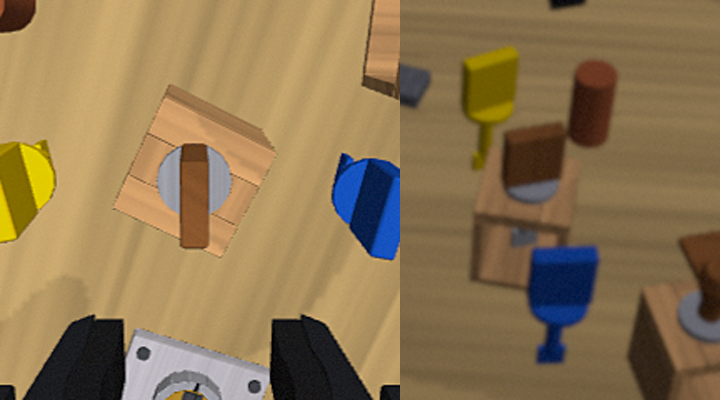

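The driver hangs upright with its collar flat on the board, and the gripper is clear. The decoys haven't moved. One last check of the screw before handing in.

```bash
python3 - <<'E'
from h import *
t=cams.read_camera("top");e=cams.read_camera("scene")
cv2.imwrite("pics/s.png",np.hstack([cv2.resize(t["pixels"][160:260,230:520],(400,138),interpolation=2),cv2.resize(e["pixels"][245:335,115:300],(400,138),interpolation=2)])[:,:,::-1])
im=t["pixels"];hsv=cv2.cvtColor(im,cv2.COLOR_RGB2HSV)
for x0 in(462,362):
    roi=np.zeros(im.shape[:2],np.uint8);roi[190:232,x0:x0+44]=255
    br=cv2.inRange(hsv,(15,110,60),(32,255,255))&roi
    h=cv2.convexHull(cv2.findNonZero(br));m=np.zeros_like(roi);cv2.fillConvexPoly(m,h,255);m=cv2.erode(m,np.ones((3,3)))
    p=cv2.findNonZero(((m>0)&(br==0)).astype(np.uint8))[:,0]
    W=np.array([ray(t,q,.03)[:2] for q in p]);v=np.linalg.svd(W-W.mean(0))[2][0];print(W.mean(0),np.degrees(np.arctan2(v[1],v[0]))%180)
E
```

```text
[ 0.56974406 -0.19422893] 90.7923365804017
[ 0.57012706 -0.03423183] 89.41549109028128
```

View pics/s.png

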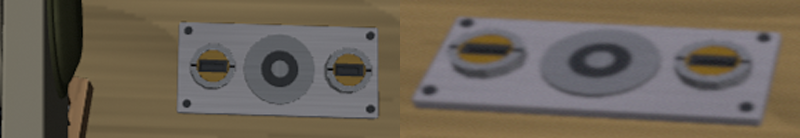

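Both slots lie along the frame, at 90.8° and 89.4°, which agree within the measuring noise. Handing in.

```bash
python3 -c "
from rig import workorder;print(workorder.sign_off())"
```

```text
the job is handed in; nothing more can be done
None
```

The open screw is locked and the driver is back in its own stand. I handed the job in at about 16 s on the robot's clock; the hand-in reported no verdict.

- **Turning the screw:** I took the flat driver from its stand, set the blade on the slot floor with about 7 N and turned it clockwise. At the end the torque rose from under 0.1 to 0.25 N m, which I took as the stop. I then backed off within the play and lifted the driver straight out.
- **Screw check:** in the last pictures the turned slot reads 90.8° and the locked one 89.4°, both in line with their marks on the frame. I put the 1.4° difference down to noise in the top camera.
- **Driver check:** after release it hangs upright with its collar flat on the board. The gripper is clear at z 0.27, and the blue and yellow look-alikes were not touched.
- **Disagreement:** the top and wrist cameras differed by up to 4 mm on where the stand is. I relied on the wrist camera for the fits, and both the slot and the stand hole went in without side force.

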